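# Close a chip-bonding jig over its hidden dowel and hold the press plate down

### The job

Load and close the chip-bonding jig: lay the flat chip on the jig's stage plate between the six stop pins and let go of it. Then take the press plate by its grip block, rest its ear on the tip of the jig's locating pin about a centimetre to one side of the pin's hidden hole, with the plate's straight back edge along the rail, and slide it along the rail until the hole drops over the pin. Press the plate down hard onto the chip against the springs and finish still holding it pressed down; drop nothing on the way and leave the dish, bottle and tip box where they are.

Things in the scene. Friction and masses are not known exactly. Their poses are not given: they have to be found in the camera images.
- jig: Aluminium chip-bonding jig, screwed to the bench. Origin on the bench under the nest's centre; z up, x points from the locating pin to the back rail, y along the rail. Base block x -78 to +62 mm, y -75 to +75 mm; its top face, the deck, is 24 mm above the bench. On it stand only the stage plate with its stop pins, the locating pin, the rail and four sprung plungers.
- rail (a point): Middle of the lower edge of the back rail's inner face, on the deck at jig x = +41 mm, y = 0; axes as the jig's. The rail is a bar 112 mm long along jig y, 14 mm thick, its top 26 mm above the deck.
- plunger0 (a joint): Travel (m) of one of the four alike sprung plungers, 0 = up, grows as it is pushed down, at most 6.5 mm. They stand at jig x = +-31, y = +-47 mm, 7 mm thick, tips 12 mm above the deck. Each starts to yield at 1.3 N and needs 2 N at 4 mm, so all four carry the press plate's weight, and hold it off the chip until it is pressed.
- nest (a point): Centre of the nest, on top of the steel stage plate (26 x 90 mm, 26 mm above the bench); axes as the jig's. Six steel stop pins, 6 mm thick with coned tips, rise 4.5 mm above it round a space of 29 mm (jig x) by 79 mm (jig y): two on each long side at jig y = +-28 mm, one at each end. Between the side pins is room for the fingers.
- pin: Locating pin of the jig: upright steel dowel 8 mm thick with a coned tip (flat top 3.6 mm wide). Origin at its foot, on the deck at jig x = -55 mm, y = 0; its top is 18 mm above the deck, 42 mm above the bench.
- plate: Press plate, 0.29 to 0.43 kg, flat on the bench at the start. Aluminium slab 80 (x) by 110 (y) by 14 mm thick; an equally thick ear 30 (x) by 40 mm (y) sticks out of the middle of its front edge to x = -70 mm; straight back edge at x = +40 mm. On top in the middle a black flat-sided grip block 20 (x) by 50 (y) mm, 30 mm high. Origin: centre of the slab's underside, z up.
- plate_hole (a point): Centre of the mouth of the blind hole under the press plate's ear, at plate x = -55 mm, y = 0, z = 0, unseen from above: 12 mm wide, 12 mm deep, chamfered. On the pin, the plate's axes lie as the jig's, 1 mm between back edge and rail. Underside above the bench: 42 mm on the pin's tip, 36 mm dropped on and resting on the plungers, 32 mm pressed down onto the chip (push about 20 N).
- plate_grip (a point): On the axis of the press plate's grip block, 38 mm above the plate's underside and 24 mm above the slab's top face: a good place for the TCP, fingers closing along plate x on the 20 mm width.
- chip: Flat chip of microscope-slide size, 25 mm (x) by 75 mm (y) by 6 mm thick, white frame and clear window, lying on the bench at the start; 18 g. Origin: centre of its underside. Either way round is right. In the nest its long axis lies along jig y.
- dish: Bystander: closed clear culture dish, 90 mm wide, 17 mm high; origin under its centre.
- reagent: Bystander: brown reagent bottle, 56 mm wide, 115 mm high; origin under its centre.
- tipbox: Bystander: box of pipette tips, 84 by 122 mm, 52 mm high; origin under its centre.
Not all that is in view belongs to the job. Several things have the shape of the chip; the one meant has the colours described above.

How it is judged:
By the outcome, as a careful person would: the job done as asked, in the order asked, and still so for the second after the job is handed in, while the arm keeps its last pose, push and grip.
It also fails if it takes over 62 s, if anything falls off the work surface, if the arm or the gripper's body presses on something with over 40 N, if the wrist force passes 120 N, or if a joint passes its speed limit or range.

### The arm

A 7-joint arm with a two-finger parallel gripper is mounted at the origin on the work surface. World frame = base frame: x ahead of the robot, y to its left, z up, the work surface at z = 0. Lengths are in m, angles in rad, forces in N, time in s.
With the tool pointing down it reaches from about 0.35 to 0.775 m from the base axis. Payload 3.1 kg.
Tool frame: the origin (TCP) lies between the finger pads, 19 mm behind the fingertips; this is the grasp point; z points along the fingers, y is the line along which they close (so a half turn about z gives the same grasp; the last joint's range is limited). The gripper opens to 85 mm and grips with 20 to 120 N. Pads are 22 mm wide; open, the fingers measure 114 mm over their backs; the gripper's body (76 mm by 85 mm) begins 54 mm behind the grasp point. The pads swing forward as they close: fully open they stand 13 mm farther back than shut.
Start: joints at [1.146, 0.311, 0.014, 1.512, -0.004, 1.319, -0.027], TCP at [0.205, -0.51, 0.25] pointing down, gripper open.
Joint ranges: [-2.7, 2.7], [-0.3, 1.91], [-1.27, 1.3], [0.12, 2.57], [-1.44, 4.58], [0.2, 2.03], [-3.05, 3.05]. Speed limits (rad/s): [2.79, 2.79, 3.14, 3.14, 3.14, 3.14, 3.14].

### API

Orientations are given as [roll, pitch, yaw] about the fixed x, y, z axes, in that order (R = Rz(yaw) Ry(pitch) Rx(roll)).
In Python, from station import sense, cams, env gives the robot as it stands.
- The arm moves only by the tool carry_out, never from a script. Its argument "targets" is a list of rows, each a list of 6 numbers: the shift along the tool's x, y, z in mm, then the turn, a rotation vector about the tool's x, y, z in rad. A call has exactly 10 rows; each row shifts and turns the commanded pose from where the row before left it, along the tool's axes as they then stand; what a row does not reach is not made up. A row lasts 1/10 s, in which the tool goes at most 50 mm and 8.59 degrees, less where a joint would pass 70% of its speed; a pose out of reach is approached as far as the arm can. A call is refused whole if a number of a shift passes 50 or a number of a turn 0.15, either way. A call with a gripper value outside its range is refused whole. "jaw" is the closure, from -1 (fully open) to 1 (shut), set as the call begins (left out, the last holds). The fingers move at their own pace and stop on an object; the grip force is fixed at half the most. Time passes only in rows, so rows that do not move let the fingers close, or fill a call up. It gives the time, the measured TCP pose, the force, the opening and the grip force at its end, in the units of the state.
- sense(): the state, without advancing time (a new reading comes with each control period).
- cams.snapshot(name): name is "scene" or "top" or "wrist"; returns the picture (420x560x3 uint8, red, green, blue); there is no depth.
- cams.camera_params(name): a dict with "fx", "fy", "cx", "cy" (pixels), "rvec" (rotation vector, rad) and "tvec" (3), from world to camera coordinates, as OpenCV has them; the wrist camera has in their place "hand_eye" (4x4, takes a point from camera to tool coordinates, whose origin is the TCP and whose axes are the flange's). Camera axes: x right, y down, z forward; pixel columns grow to the right and rows downward; lengths in m; the calibration is good to about 2 mm. A picture is of the moment at which its call begins: read the wrist's pose just before it. camera_params takes no time and is no camera call.
- env.finish_job(): hands the job in; it is judged then, once.
The state is a dict: "time": time; "joint_positions": joint angles; "qd": joint speeds; "tau": joint torques, N m; "eef_pos": TCP position; "orientation": TCP orientation; "wrist_force": force on the tool from outside, world axes, zero at the start; "torque": the same for the moment, N m; "gripper_width": opening from 0.0 (shut) to 1.0 (fully open); "grip_force": force on a finger pad.
Only numpy, scipy, OpenCV 4.12 (cv2) and the standard library are available. Lean on these libraries where they do the work, as an engineer would, in place of code of your own. Each camera call takes 0.05 s, during which the arm holds its last target. There are 200 camera calls.

## Working session

There is one attempt and no reset: what is moved stays moved. The work goes in short steps, Python scripts to look and compute and a tool call to move; the robot and the scene stay as the last step left them, time stands still between calls to the robot, and variables do not carry over. Pictures are saved under pics/ and viewed, at most 10 in all, crops included, and the job is handed in when it is done.

Besides the shell and the picture viewer there is one more tool, called by a JSON object that holds its "op" and its "data". carry_out: Moves the arm, as the interface text tells. Its arguments: {"type":"object","properties":{"targets":{"type":"array","items":{"type":"array","items":{"type":"number"}}},"jaw":{"type":"number"}},"required":["targets"]}

```bash
mkdir -p pics; ls; python3 - <<'E'
from station import sense, cams, env
import cv2
print(sense())
for n in("scene","top","wrist"):
    im=cams.snapshot(n); cv2.imwrite(f"pics/{n}0.png",im[:,:,::-1]); print(cams.camera_params(n))
E
```

```text
pics
{'time': 0.0, 'joint_positions': array([ 1.14628572,  0.31172989,  0.01401386,  1.51304108, -0.00440807,
        1.31918525, -0.0271995 ]), 'qd': array([ 8.13490197e-05,  3.16029061e-05, -9.77560065e-05, -1.25301881e-03,
       -1.45327449e-03,  1.35153520e-03,  1.55590780e-03]), 'tau': array([-5.58234860e-04, -3.79916131e+01,  1.45410011e-01, -2.30588686e+01,
        1.21415631e-02,  1.37085441e-02,  8.06677946e-06]), 'eef_pos': array([ 0.20519428, -0.50956346,  0.2489252 ]), 'orientation': array([-3.13926187e+00,  9.47241851e-05,  3.82865232e-01]), 'wrist_force': array([-0.02937737, -0.35372903,  0.3224041 ]), 'torque': array([0.0020863 , 0.02573069, 0.01201185]), 'grip_force': 0.0, 'gripper_width': 1.00010863296367}
{'fx': 537.9733168796522, 'fy': 537.9733168796522, 'cx': 281.3140176432234, 'cy': 207.01888629900142, 'rvec': array([ 1.68405737,  2.10670776, -0.64253248]), 'tvec': array([ 0.07618039, -0.41504652,  1.69023095])}
{'fx': 389.5274136426392, 'fy': 389.5274136426392, 'cx': 279.4881461874306, 'cy': 209.79335535028545, 'rvec': array([ 2.19513062, -2.15207214,  0.10257153]), 'tvec': array([0.04590026, 0.54085174, 0.94894367])}
{'fx': 291.3318954686849, 'fy': 291.3318954686849, 'cx': 277.4137078666417, 'cy': 211.67467954964292, 'hand_eye': array([[-6.25303053e-04, -9.59797693e-01, -2.80691996e-01,
         7.11668801e-02],
       [ 9.99999754e-01, -5.11168597e-04, -4.79830064e-04,
         7.42396557e-04],
       [ 3.17058855e-04, -2.80692227e-01,  9.59797777e-01,
        -1.23436869e-01],
       [ 0.00000000e+00,  0.00000000e+00,  0.00000000e+00,
         1.00000000e+00]])}
```

View pics/top0.png

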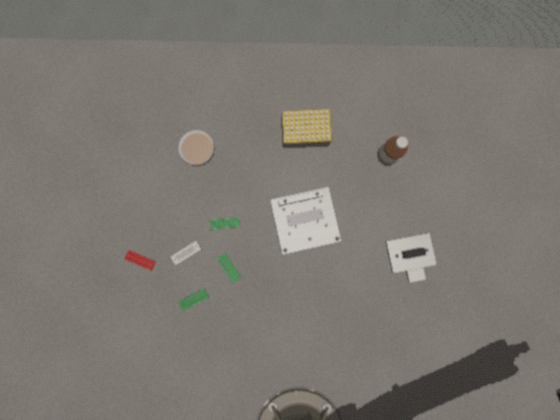

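View pics/scene0.png

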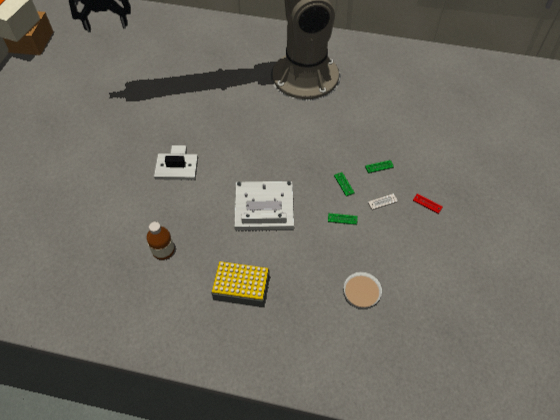

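The top view shows the jig at (306,221), press plate (411,257) with its ear down, dish (197,148), tip box (307,127) and bottle (395,148). The chip-shaped things are green (225,224), (229,268), (194,299), red (140,261) and white (186,253). White fits the "white frame, clear window"; I'll confirm that in a crop.

```bash
cat > h.py <<'E'
import numpy as np, cv2
from scipy.spatial.transform import Rotation as R
from station import sense, cams, env
def cam(name, s=None):
    p=cams.camera_params(name); K=np.array([[p['fx'],0,p['cx']],[0,p['fy'],p['cy']],[0,0,1]])
    if name=='wrist':
        T=np.eye(4); T[:3,:3]=R.from_euler('xyz',s['orientation']).as_matrix(); T[:3,3]=s['eef_pos']
        M=np.linalg.inv(T@p['hand_eye'])
    else:
        M=np.eye(4); M[:3,:3]=cv2.Rodrigues(p['rvec'])[0]; M[:3,3]=p['tvec']
    return K,M
def toplane(C,uv,z):
    K,M=C; uv=np.atleast_2d(uv).astype(float)
    d=np.c_[uv,np.ones(len(uv))]@np.linalg.inv(K).T@M[:3,:3]; o=-M[:3,:3].T@M[:3,3]
    return o+d*((z-o[2])/d[:,2])[:,None]
def proj(C,P):
    K,M=C; q=(np.atleast_2d(P)@M[:3,:3].T+M[:3,3])@K.T; return q[:,:2]/q[:,2:]
def rect(C,mask,z,box=None):
    m=mask.astype(np.uint8)
    if box is not None:
        b=np.zeros_like(m); x0,y0,x1,y1=box; b[y0:y1,x0:x1]=m[y0:y1,x0:x1]; m=b
    cs=cv2.findContours(m,cv2.RETR_EXTERNAL,cv2.CHAIN_APPROX_NONE)[0]
    c=max(cs,key=cv2.contourArea); P=toplane(C,c[:,0,:],z)[:,:2]
    return cv2.minAreaRect((P*1000).astype(np.float32)), c
E
python3 - <<'E'
from h import *
im=cv2.imread('pics/top0.png'); C=cam('top')
g=im.min(2)
for n,z,b in(("chip",.006,(165,235,208,272)),("jig",.024,(262,178,350,262)),("plate",.014,(375,225,450,290))):
    print(n,[ (th,rect(C,g>th,z,b)[0]) for th in(120,150)])
K,M=C;print(toplane(C,[[300,410]],0),-M[:3,:3].T@M[:3,3])
crop=im[180:290,160:350]; c2=im[225:290,375:450]
a=cv2.resize(crop,None,fx=4,fy=4,interpolation=cv2.INTER_CUBIC)
cv2.imwrite('pics/crop.png',a)
E
```

```text
chip [(120, ((427.3966064453125, 291.74908447265625), (35.774349212646484, 80.33341979980469), 32.716373443603516)), (150, ((428.6120910644531, 292.30084228515625), (24.748329162597656, 73.9951171875), 33.870670318603516))]
jig [(120, ((533.0330200195312, -15.708152770996094), (189.87330627441406, 184.67291259765625), 15.237909317016602)), (150, ((515.511474609375, -8.532203674316406), (141.3893585205078, 150.18991088867188), 13.700911521911621))]
plate [(120, ((426.00848388671875, -279.3456115722656), (118.18817138671875, 115.54484558105469), 11.863438606262207)), (150, ((425.0079040527344, -278.4527893066406), (110.5702133178711, 109.4606704711914), 11.928535461425781))]
[[ 0.05096908 -0.00331529  0.        ]] [0.44869474 0.05630519 0.9953011 ]
```

View pics/crop.png

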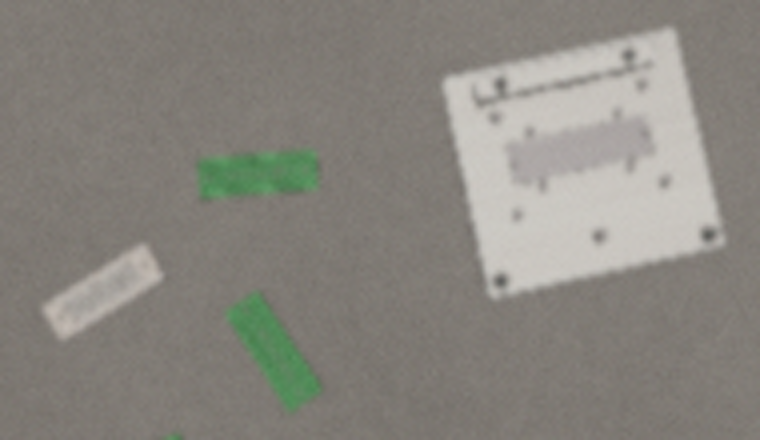

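The crop confirms the white-framed chip with a clear window at top-view pixels (186,253), and the jig with its rail on the far side. I'll swing to the chip along an arc.

{"op": "carry_out", "data": {"targets": [[48,-3,4,0,0,-0.0895],[48,-3,4,0,0,-0.0895],[48,-3,4,0,0,-0.0895],[48,-3,4,0,0,-0.0895],[48,-3,4,0,0,-0.0895],[48,-3,4,0,0,-0.0895],[48,-3,4,0,0,-0.0895],[48,-3,4,0,0,-0.0895],[48,-3,4,0,0,-0.0895],[48,-3,4,0,0,-0.0895]], "jaw": -0.3}}

```text
time: 1.15
eef_pos: [0.5139, -0.1596, 0.2095]
orientation: [3.142, -0.0, 1.281]
wrist_force: [1.9, -1.7, -0.0]
gripper_width: 0.652
grip_force: 0.0
```

{"op": "carry_out", "data": {"targets": [[48,-3,5,0,0,-0.0895],[48,-3,5,0,0,-0.0895],[48,-3,5,0,0,-0.0895],[48,-3,5,0,0,-0.0895],[48,-3,5,0,0,-0.0895],[48,-3,5,0,0,-0.0895],[48,-3,5,0,0,-0.0895],[48,-3,5,0,0,-0.0895],[48,-3,5,0,0,-0.0895],[30,-3,5,0,0,-0.0895]]}}

```text
time: 2.15
eef_pos: [0.4395, 0.2856, 0.1599]
orientation: [3.141, -0.003, 2.182]
wrist_force: [-0.2, 0.5, 0.6]
gripper_width: 0.651
grip_force: 0.0
```

```bash
python3 - <<'E'
from h import *
s=sense(); im=cams.snapshot('wrist')[:,:,::-1]; cv2.imwrite('pics/w1.png',im); C=cam('wrist',s)
print(s['time'],s['eef_pos'],np.degrees(s['orientation']),s['gripper_width'])
print(proj(C,[.4286,.2923,.006]))
u,v=proj(C,[.4286,.2923,.006])[0].astype(int)
for th in(110,130,150): print(rect(C,im.min(2)>th,.006,(max(u-90,0),max(v-90,0),u+90,v+90))[0])
E
```

```text
2.15 [0.43950802 0.28561675 0.15991836] [ 1.79961793e+02 -1.55125618e-01  1.24995761e+02] 0.651024655826509
[[272.396396  190.1890247]]
((432.62652587890625, 286.3902893066406), (185.00396728515625, 178.4595184326172), 34.96918487548828)
((432.6298522949219, 286.3926696777344), (184.81182861328125, 178.45950317382812), 34.969173431396484)
((428.8957214355469, 293.7783508300781), (14.579893112182617, 50.52222442626953), 34.33332061767578)
```

View pics/w1.png

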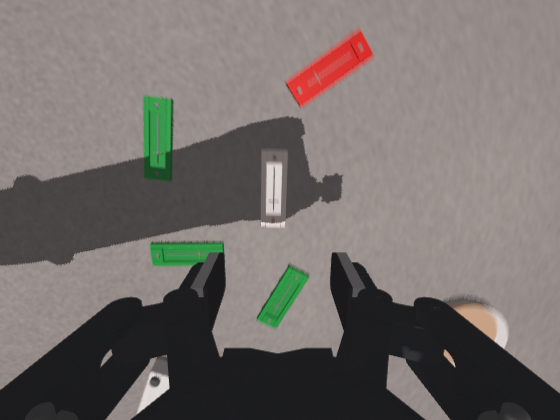

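The wrist view shows the chip in the arm's shadow, spanning u 261–287, v 149–228, with the same heading as the tool. The fingers are centred at u≈277, and the green and red distractors are clear of them.

```bash
python3 - <<'E'
from h import *
s=sense(); im=cv2.imread('pics/w1.png').astype(float); C=cam('wrist',s)
g=cv2.GaussianBlur(im,(3,3),0).mean(2)
for v in (158,220): d=np.gradient(g[v-3:v+4].mean(0)); print(v,[(u,round(d[u],1)) for u in list(range(256,266))+list(range(282,292))])
c=g[135:240,268:280].mean(1); d=np.gradient(c); print([(v+135,round(d[v],1)) for v in range(105) if abs(d[v])>4 and (v<25 or v>80)])
P=toplane(C,[[261,149.5],[287,149.5],[287,228],[261,228]],.006); print(P,np.linalg.norm(P[1]-P[0]),np.linalg.norm(P[2]-P[1]))
m=P.mean(0); Rt=R.from_euler('xyz',s['orientation']); print(m, Rt.inv().apply(m-s['eef_pos'])*1000)
E
```

```text
158 [(256, np.float64(0.2)), (257, np.float64(0.1)), (258, np.float64(0.4)), (259, np.float64(3.2)), (260, np.float64(9.6)), (261, np.float64(12.9)), (262, np.float64(8.1)), (263, np.float64(2.0)), (264, np.float64(0.1)), (265, np.float64(0.2)), (282, np.float64(-0.9)), (283, np.float64(0.4)), (284, np.float64(0.1)), (285, np.float64(-1.7)), (286, np.float64(-7.1)), (287, np.float64(-12.8)), (288, np.float64(-10.8)), (289, np.float64(-4.2)), (290, np.float64(-0.9)), (291, np.float64(-0.4))]
220 [(256, np.float64(1.3)), (257, np.float64(1.4)), (258, np.float64(-1.2)), (259, np.float64(1.1)), (260, np.float64(9.8)), (261, np.float64(9.2)), (262, np.float64(1.1)), (263, np.float64(-2.7)), (264, np.float64(-3.9)), (265, np.float64(-2.9)), (282, np.float64(6.7)), (283, np.float64(1.5)), (284, np.float64(-5.4)), (285, np.float64(-6.8)), (286, np.float64(-0.9)), (287, np.float64(3.5)), (288, np.float64(4.0)), (289, np.float64(3.3)), (290, np.float64(2.6)), (291, np.float64(1.2))]
[(147, np.float64(4.0)), (148, np.float64(6.8)), (149, np.float64(7.5)), (150, np.float64(7.1)), (151, np.float64(6.0)), (159, np.float64(4.6)), (216, np.float64(-17.5)), (217, np.float64(-7.9)), (221, np.float64(18.5)), (222, np.float64(38.1)), (223, np.float64(37.1)), (224, np.float64(13.9)), (225, np.float64(-6.8)), (226, np.float64(-16.4)), (227, np.float64(-18.9)), (228, np.float64(-13.5)), (229, np.float64(-5.0))]
[[0.39238543 0.32220973 0.006     ]
 [0.41213404 0.33629929 0.006     ]
 [0.45766815 0.27368341 0.006     ]
 [0.43637322 0.25849217 0.006     ]] 0.02425950040112887 0.07742160197950734
[0.42464021 0.29767115 0.006     ] [ 11.38252279  -3.64254941 153.44218518]
```

```bash
cat > chip.py <<'E'
from h import *
def edges(z=.006,box=None,tag='w2'):
    s=sense(); im=cams.snapshot('wrist')[:,:,::-1].copy(); cv2.imwrite(f'pics/{tag}.png',im); C=cam('wrist',s)
    return s,im,C
E
python3 - <<'E'
from chip import *
s,im,C=edges(); s2=sense()
print(s['eef_pos'],s2['eef_pos'],abs(s['qd']).max())
g=cv2.GaussianBlur(im.astype(float),(3,3),0).mean(2)
c=g[120:260,268:280].mean(1); d=np.gradient(c); print([(v+120,round(d[v])) for v in range(140) if abs(d[v])>5])
for v in(165,205): d=np.gradient(g[v-3:v+4].mean(0)); print([(u,round(d[u])) for u in range(245,300) if abs(d[u])>6])
print(proj(C,[.4286,.2923,.006]))
E
```

```text
[0.43500763 0.28970936 0.15935078] [0.43713371 0.28680767 0.15952186] 0.037557971744411466
[(120, -18), (121, -15), (122, -10), (123, -5), (158, 11), (159, 13), (160, 7), (168, 5), (170, 9), (171, 28), (172, 36), (173, 21), (207, -10), (208, -21), (209, -6), (210, 18), (211, 15), (221, -24), (222, -29), (224, 33), (225, 25), (227, -7), (229, 9), (230, 9), (233, -18), (234, -28), (235, -21), (236, -7)]
[(263, 14), (264, 12), (274, -7), (275, -9), (278, 9), (279, 7), (289, -12), (290, -13), (291, -6)]
[(262, 13), (263, 11), (266, 19), (267, 39), (268, 32), (269, 8), (273, -17), (274, -27), (276, 29), (277, 14), (281, -15), (282, -38), (283, -36), (284, -12), (287, -13), (288, -13)]
[[274.12527751 196.9405278 ]]
```

{"op": "carry_out", "data": {"targets": [[3,-1,20,0,0,0.01],[3,-1,20,0,0,0.01],[3,0,20,0,0,0.008],[0,0,10,0,0,0],[0,0,0,0,0,0],[0,0,0,0,0,0],[0,0,0,0,0,0],[0,0,0,0,0,0],[0,0,0,0,0,0],[0,0,0,0,0,0]]}}

```text
time: 3.25
eef_pos: [0.4358, 0.2878, 0.0904]
orientation: [3.141, 0.0, 2.145]
wrist_force: [0.0, 0.8, 0.6]
gripper_width: 0.648
grip_force: 0.0
```

```bash
python3 - <<'E'
from chip import *
s,im,C=edges(tag='w3')
print(s['eef_pos'],s['orientation'],abs(s['qd']).max())
g=cv2.GaussianBlur(im.astype(float),(3,3),0).mean(2)
q=proj(C,[.4286,.2923,.006])[0]; print(q)
u0,v0=q.astype(int)
c=g[:,u0-4:u0+5].mean(1); d=np.gradient(c); print([(v,round(d[v])) for v in range(v0-75,min(v0+75,419)) if abs(d[v])>5])
for v in(v0-40,v0+10): d=np.gradient(g[v-3:v+4].mean(0)); print(v,[(u,round(d[u])) for u in range(u0-30,u0+30) if abs(d[u])>6])
cv2.imwrite('pics/w3c.png',cv2.resize(im[60:420,150:410],None,fx=1.6,fy=1.6))
E
```

```text
[0.43584684 0.2877625  0.09038652] [3.14083710e+00 1.67221989e-04 2.14476467e+00] 0.004275461204371495
[273.0008867  214.53684638]
[(164, 11), (165, 13), (166, 7), (171, -5), (172, -9), (173, -8), (176, 7), (177, 9), (178, 5), (180, 6), (181, 25), (182, 39), (183, 28), (184, 7), (186, -7), (187, -5), (227, -7), (228, -27), (229, -29), (230, 10), (231, 34), (232, 17), (241, 6), (242, 8), (243, 6), (244, -5), (245, -28), (246, -40), (247, -24), (248, -5), (251, -7), (252, -9), (254, 12), (255, 37), (256, 48), (257, 32), (258, 11), (260, -10), (261, -25), (262, -26), (263, -11)]
174 [(256, 10), (257, 13), (258, 8), (271, -9), (272, -12), (273, -7), (275, 6), (276, 12), (277, 10), (291, -14), (292, -13)]
224 [(257, 7), (258, 13), (259, 10), (263, 12), (264, 32), (265, 37), (266, 19), (272, -11), (273, -31), (274, -23), (275, 20), (276, 34), (277, 12), (283, -14), (284, -39), (285, -38), (286, -12), (290, -9), (291, -13), (292, -9)]
```

View pics/w3c.png

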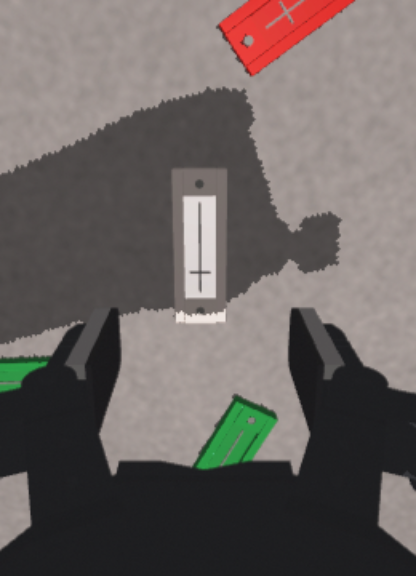

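The crop shows the white chip aligned with the tool, at full-image u 257–291.5, v 165–261.5. It lies slightly ahead of the jaws.

```bash
python3 - <<'E'
from h import *
s=sense(); C=cam('wrist',s); print(s['eef_pos'])
P=toplane(C,[[274.3,165],[274.5,261.5],[257,174],[291.7,174],[258,224],[291.2,224]],.006)
Rt=R.from_euler('xyz',s['orientation']); m=(P[0]+P[1])/2
print(m,np.linalg.norm(P[0]-P[1]),np.linalg.norm(P[2]-P[3]),np.linalg.norm(P[4]-P[5]))
print(Rt.inv().apply(P-s['eef_pos'])*1000, Rt.inv().apply(m-s['eef_pos'])*1000)
E
```

```text
[0.43576095 0.28770714 0.09028625]
[0.42980932 0.29212677 0.006     ] 0.0751578287902662 0.024841103038197157 0.02498108770883331
[[ 44.53656021  -2.58217782  84.27720968]
 [-30.62117612  -2.69934816  84.29020163]
 [ 38.13426528 -14.98897738  84.27200907]
 [ 38.11176492   9.85211225  84.28465176]
 [  0.36033979 -15.00656295  84.27855978]
 [  0.32974136   9.97450278  84.2912751 ]] [ 6.95769205 -2.64076299 84.28370565]
```

{"op": "carry_out", "data": {"targets": [[3,-1.3,15,0,0,0],[4,-1.3,15,0,0,0],[0,0,15,0,0,0],[0,0,15,0,0,0],[0,0,6,0,0,0],[0,0,4,0,0,0],[0,0,0,0,0,0],[0,0,0,0,0,0],[0,0,0,0,0,0],[0,0,0,0,0,0]]}}

```text
time: 4.3
eef_pos: [0.43, 0.2924, 0.0205]
orientation: [3.14, 0.0, 2.145]
wrist_force: [-0.4, 0.2, -0.9]
gripper_width: 0.646
grip_force: 0.0
```

{"op": "carry_out", "data": {"targets": [[0,0,0,0,0,0],[0,0,0,0,0,0],[0,0,0,0,0,0],[0,0,0,0,0,0],[0,0,0,0,0,0],[0,0,0,0,0,0],[0,0,0,0,0,0],[0,0,0,0,0,0],[0,0,-1,0,0,0],[0,0,-2,0,0,0]], "jaw": 1}}

```text
time: 5.3
eef_pos: [0.4294, 0.2919, 0.0226]
orientation: [-3.141, -0.0, 2.145]
wrist_force: [-0.2, -0.7, -1.0]
gripper_width: 0.262
grip_force: 58.8
```

{"op": "carry_out", "data": {"targets": [[-10,-1,-25,0,0,0.0335],[-35,-4,-25,0,0,0.0335],[-46,-5,-20,0,0,0.0335],[-46,-5,-15,0,0,0.0335],[-46,-5,-12,0,0,0.0335],[-46,-5,-10,0,0,0.0335],[-46,-5,-10,0,0,0.0335],[-46,-5,-5,0,0,0.0335],[-33,-4,-5,0,0,0.0335],[-17,-3,0,0,0,0.0335]]}}

```text
time: 6.3
eef_pos: [0.543, -0.0667, 0.15]
orientation: [3.141, 0.002, 1.802]
wrist_force: [-0.2, -0.1, 0.5]
gripper_width: 0.265
grip_force: 58.9
```

{"op": "carry_out", "data": {"targets": [[0,0,0,0,0,0],[0,0,0,0,0,0],[0,0,0,0,0,0],[0,0,0,0,0,0],[0,0,0,0,0,0],[0,0,0,0,0,0],[0,0,0,0,0,0],[0,0,0,0,0,0],[0,0,0,0,0,0],[0,0,0,0,0,0]]}}

```text
time: 7.3
eef_pos: [0.5423, -0.062, 0.1498]
orientation: [-3.142, 0.0, 1.81]
wrist_force: [0.4, -0.5, -0.2]
gripper_width: 0.262
grip_force: 58.9
```

```bash
python3 - <<'E'
from chip import *
s,im,C=edges(tag='w4'); cv2.imwrite('pics/w4c.png',cv2.resize(im,(800,600),interpolation=cv2.INTER_CUBIC))
print(s['eef_pos'],s['orientation'],abs(s['qd']).max())
print(proj(C,[.5233,-.0066,.026]))
E
```

```text
[ 0.54232013 -0.06197477  0.1498153 ] [-3.14153888e+00  2.36174905e-05  1.80973368e+00] 0.0022616238140265466
[[271.03354153 142.06057705]]
```

View pics/w4c.png

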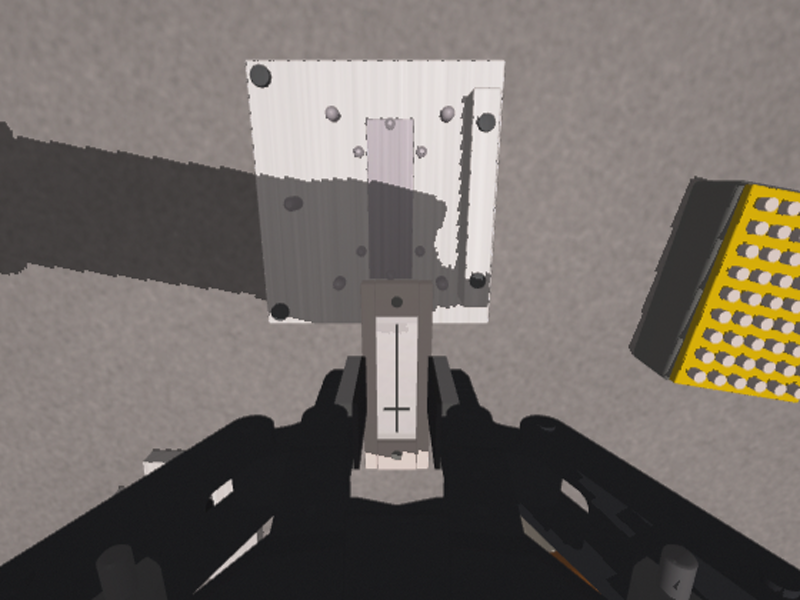

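The picture, in 1.43× pixels, shows the jig with its corners at (246,60), (504,60), (268,322), (489,322). The stop pins are at (358,152), (421,152), (361,251), (420,251), (390,123), the plungers at (332,114), (447,114), (339,283), (441,283), and the locating pin tip at (293,203). The held chip spans (362–432, 281) to (365–428, 468), straight in the jaws.

```bash
python3 - <<'E'
from h import *
s=sense(); C=cam('wrist',s); k=560/800
tcp=s['eef_pos']; Rt=R.from_euler('xyz',s['orientation']); print(tcp)
D=[((246,60),.024,-78,75),((504,60),.024,62,75),((268,322),.024,-78,-75),((489,322),.024,62,-75),
((358,152),.0305,-17.5,28),((421,152),.0305,17.5,28),((361,251),.0305,-17.5,-28),((420,251),.0305,17.5,-28),((390,123),.0305,0,42.5),
((332,114),.036,-31,47),((447,114),.036,31,47),((339,283),.036,-31,-47),((441,283),.036,31,-47),((293,203),.042,-55,0)]
W=np.array([toplane(C,((u+.5)*k-.5,(v+.5)*k-.5),z)[0,:2]*1000 for (u,v),z,_,_ in D]); J=np.array([d[2:] for d in D],float)
wt=np.array([1]*4+[2]*10)[:,None]
wc=(W*wt).sum(0)/wt.sum(); jc=(J*wt).sum(0)/wt.sum()
a=W-wc;b=J-jc
th=np.arctan2((wt[:,0]*(b[:,0]*a[:,1]-b[:,1]*a[:,0])).sum(),(wt*a*b).sum()); Rm=np.array([[np.cos(th),-np.sin(th)],[np.sin(th),np.cos(th)]])
o=wc-Rm@jc; print('jig',o,np.degrees(th),'scale',(wt*a*(b@Rm.T)).sum()/(wt*b*b).sum()); print(np.round(W-o-J@Rm.T,1).tolist())
zt=tcp[2]-.0145
P=toplane(C,(np.array([[362,281],[432,281],[428,468],[365,468]])+.5)*k-.5,zt); print('chip tool',np.round(Rt.inv().apply(P-tcp)*1000,1))
t=Rt.inv().apply(P.mean(0)-tcp)*1000; print(t,'yaw',np.degrees(s['orientation'][2]))
n=np.r_[o/1000,tcp[2]]; print('tool shift to nest', Rt.inv().apply(n-tcp)*1000)
E
```

```text
[ 0.54233072 -0.06200869  0.14979886]
jig [525.01132934  -5.82688285] 13.629941329181253 scale 0.9783624784191902
[[1.5, -0.9], [-1.0, -1.4], [-0.1, 1.3], [-0.3, 1.3], [-0.1, -0.8], [-0.4, -0.9], [-0.0, 0.5], [-0.4, 0.4], [0.0, -0.5], [0.9, -1.2], [-0.8, -1.6], [0.4, 1.7], [-1.8, 1.2], [2.2, 1.1]]
chip tool [[ 38.1 -12.   14.5]
 [ 38.   11.8  14.5]
 [-37.   12.   14.5]
 [-37.  -12.6  14.5]]
[ 0.53683853 -0.17725579 14.50000132] yaw 103.68765737223868
tool shift to nest [ 5.86845146e+01 -3.53328292e+00 -7.33990887e-04]
```

{"op": "carry_out", "data": {"targets": [[15,-1,15,0,0,0],[20,-1,20,0,0,0],[13,-1,20,0,0,0],[7,-0.5,15,0,0,0],[3,0,10,0,0,0],[0,0,5,0,0,0],[0,0,0,0,0,0],[0,0,0,0,0,0],[0,0,0,0,0,0],[0,0,0,0,0,0]]}}

```text
time: 8.35
eef_pos: [0.5258, -0.0068, 0.0655]
orientation: [3.14, 0.001, 1.809]
wrist_force: [0.0, 0.1, 0.2]
gripper_width: 0.259
grip_force: 58.9
```

```bash
python3 - <<'E'
from chip import *
s,im,C=edges(tag='w5'); cv2.imwrite('pics/w5c.png',cv2.resize(im[60:360,90:490],(800,600),interpolation=cv2.INTER_CUBIC))
print(s['eef_pos'],s['orientation'],abs(s['qd']).max())
E
```

```text
[ 0.525821   -0.00675967  0.06546804] [3.14028800e+00 5.80772367e-04 1.80920835e+00] 0.0039000512319151224
```

View pics/w5c.png

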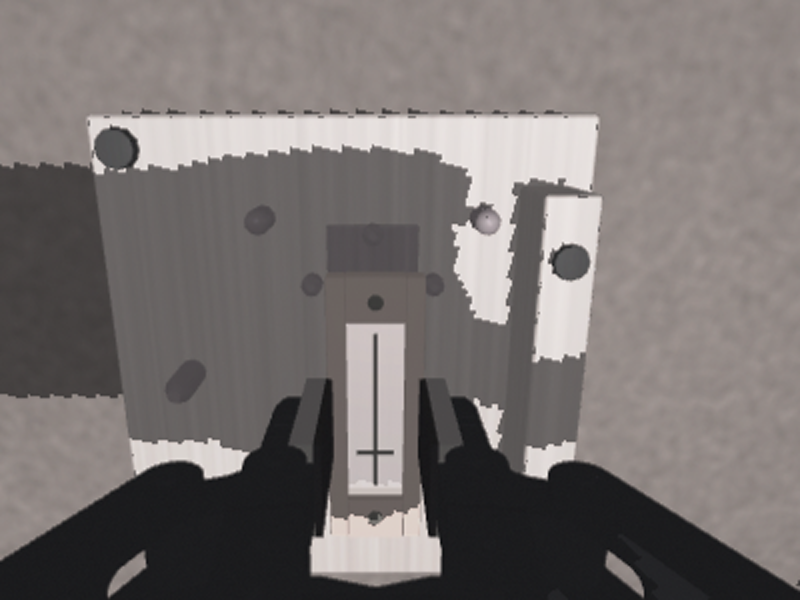

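The 2× crop shows the chip over the nest, with its far edge at y=273, x 329–421. The end pin is at (372,232), the side pins at (311,284) and (434,284), the plungers at (259,219) and (487,219), and the jig corners at (90,116) and (600,116).

```bash
cat > fit.py <<'E'
from h import *
def fit(D,s,f,wt=None):
    C=cam('wrist',s)
    W=np.array([toplane(C,f(*d[0]),d[1])[0,:2]*1000 for d in D]); J=np.array([d[2:] for d in D],float)
    a=W-W.mean(0);b=J-J.mean(0)
    th=np.arctan2((b[:,0]*a[:,1]-b[:,1]*a[:,0]).sum(),(a*b).sum()); Rm=np.array([[np.cos(th),-np.sin(th)],[np.sin(th),np.cos(th)]])
    o=W.mean(0)-Rm@J.mean(0); print('pose',o,np.degrees(th),'scale',(a*(b@Rm.T)).sum()/(b*b).sum()); print(np.round((W-o)@Rm-J,1).tolist())
    return o,th
E
python3 - <<'E'
from fit import *
s=sense(); C=cam('wrist',s); f=lambda u,v:((u+.5)/2-.5+90,(v+.5)/2-.5+60)
D=[((372,232),.0305,0,42.5),((311,284),.0305,-17.5,28),((434,284),.0305,17.5,28),((259,219),.036,-31,47),((487,219),.036,31,47),((90,116),.024,-78,75),((600,116),.024,62,75)]
o,th=fit(D,s,f)
tcp=s['eef_pos']; Rt=R.from_euler('xyz',s['orientation']); print(tcp)
P=np.array([toplane(C,f(*p),tcp[2]-.0145)[0] for p in((329,273),(421,273))])
t=Rt.inv().apply(P-tcp)*1000; print('chip tool',t)
print('nest tool',Rt.inv().apply(np.r_[o/1000,tcp[2]]-tcp)*1000)
E
```

```text
pose [524.51589018  -5.25131773] 13.576909492974828 scale 0.9739425592300908
[[-0.3, 0.7], [0.0, 0.5], [-0.5, 0.6], [1.1, 0.5], [-1.2, 0.6], [1.8, -1.5], [-0.9, -1.4]]
[ 0.52568377 -0.00667772  0.06534978]
chip tool [[ 38.22431133 -11.48370046  14.47022664]
 [ 38.1987265   10.86286179  14.49327249]]
nest tool [ 1.66197920e+00 -7.97751104e-01 -1.60256171e-03]
```

{"op": "carry_out", "data": {"targets": [[1,-0.7,0,0,0,0],[0,0,3,0,0,0],[0,0,4,0,0,0],[0,0,4,0,0,0],[0,0,3,0,0,0],[0,0,2,0,0,0],[0,0,2,0,0,0],[0,0,0.4,0,0,0],[0,0,0,0,0,0],[0,0,0,0,0,0]]}}

```text
time: 9.4
eef_pos: [0.5243, -0.0056, 0.0465]
orientation: [-3.142, 0.0, 1.81]
wrist_force: [-0.2, -0.1, 1.6]
gripper_width: 0.263
grip_force: 59.0
```

```bash
python3 - <<'E'
from chip import *
s,im,C=edges(tag='w6'); cv2.imwrite('pics/w6c.png',cv2.resize(im[120:360,130:450],(800,600),interpolation=cv2.INTER_CUBIC))
print(s['eef_pos'],s['orientation'],s['wrist_force'],s['torque'])
E
```

```text
[ 0.52426159 -0.00556291  0.04650786] [-3.14158555e+00  7.63788161e-05  1.80995536e+00] [-0.15450523 -0.12229336  1.56791739] [-0.01711486  0.13368249  0.07986767]
```

View pics/w6c.png

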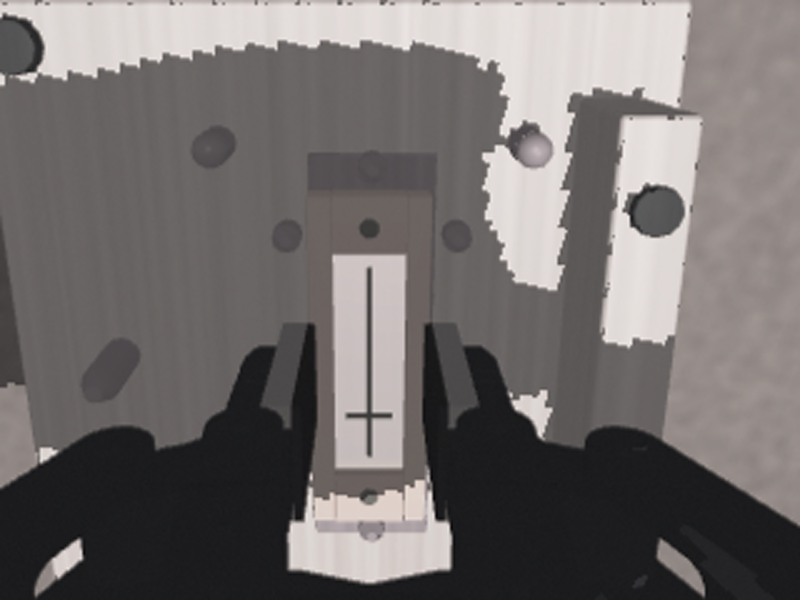

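The 2.5× crop shows the chip seated: its left and right edges at 310 and 434 sit between the side pins (301 and 443), and the end pins are clear at (373,165) and (371,530). A 1.6 N contact force agrees, so I'll release.

{"op": "carry_out", "data": {"targets": [[0,0,0,0,0,0],[0,0,0,0,0,0],[0,0,0,0,0,0],[0,0,0,0,0,0],[0,0,0,0,0,0],[0,0,-6,0,0,0],[0,0,-12,0,0,0],[0,0,-25,0,0,0],[0,0,-30,0,0,0],[0,0,-30,0,0,0]], "jaw": 0.06}}

```text
time: 10.45
eef_pos: [0.5243, -0.0054, 0.1515]
orientation: [3.141, 0.0, 1.81]
wrist_force: [0.7, -0.2, 0.6]
gripper_width: 0.471
grip_force: 0.0
```

```bash
python3 - <<'E'
from chip import *
im=cams.snapshot('top')[:,:,::-1].copy(); cv2.imwrite('pics/t7.png',im)
s=sense(); print(s['eef_pos'],s['gripper_width'],s['wrist_force'])
s,im,C=edges(tag='w7'); g=im.astype(int)
h=cv2.cvtColor(im,cv2.COLOR_BGR2HSV)
q=proj(C,[[.5243,-.0056,.032]]); print(q)
# white window of chip (min>150) near the nest
u,v=q[0].astype(int)
for th in(150,170): print(rect(C,im.min(2)>th,.032,(u-22,v-45,u+22,v+45))[0])
# black grip block in original top picture, and plate outline
T=cv2.imread('pics/top0.png'); Ct=cam('top'); print(rect(Ct,T.max(2)<45,.044,(385,235,440,270))[0])
E
```

```text
[ 0.52805842 -0.00488225  0.15693975] 0.46423064510740647 [1.33444303 0.44409222 3.6171918 ]
[[271.74327191 208.91815467]]
((525.0978393554688, -13.875926971435547), (39.820045471191406, 66.54413604736328), 13.379286766052246)
((525.0977172851562, -13.875926971435547), (39.82004928588867, 66.54412841796875), 13.379297256469727)Traceback (most recent call last):
  File "<stdin>", line 11, in <module>
  File "h.py", line 23, in rect
    c=max(cs,key=cv2.contourArea); P=toplane(C,c[:,0,:],z)[:,:2]
ValueError: max() iterable argument is empty
```

{"op": "carry_out", "data": {"targets": [[0,0,0,0,0,0],[0,0,0,0,0,0],[0,0,0,0,0,0],[0,0,0,0,0,0],[0,0,0,0,0,0],[0,0,0,0,0,0],[0,0,0,0,0,0],[0,0,0,0,0,0],[0,0,0,0,0,0],[0,0,0,0,0,0]]}}

```text
time: 11.55
eef_pos: [0.5243, -0.0056, 0.1495]
orientation: [3.141, 0.0, 1.81]
wrist_force: [-0.8, -0.6, 1.0]
gripper_width: 0.471
grip_force: 0.0
```

```bash
python3 - <<'E'
from chip import *
s,im,C=edges(tag='w8'); print(s['eef_pos'],s['orientation'],abs(s['qd']).max())
c,sn=np.cos(.2371),np.sin(.2371); o=np.array([.5245,-.0055])
g=cv2.GaussianBlur(im,(3,3),0).astype(float).mean(2)
def prof(p0,p1,z,n):
    t=np.linspace(0,1,n)[:,None]; J=np.array(p0)*(1-t)+np.array(p1)*t; J=J/1000
    W=np.c_[o[0]+c*J[:,0]-sn*J[:,1],o[1]+sn*J[:,0]+c*J[:,1],np.full(n,z)]; q=proj(C,W).astype(np.float32)
    return cv2.remap(g.astype(np.float32),q[:,0],q[:,1],cv2.INTER_LINEAR)[:,0].round().astype(int)
for x in(-8,0,8): print('y -46..46 at x',x,prof((x,-46),(x,46),.032,93).tolist())
for y in(-33,0,33): print('x -20..20 at y',y,prof((-20,y),(20,y),.032,41).tolist())
E
```

```text
[ 0.52433413 -0.00556419  0.14948817] [3.14148079e+00 1.03273105e-04 1.80991087e+00] 0.0021153489959199146
y -46..46 at x -8 [210, 210, 206, 195, 182, 175, 174, 176, 184, 192, 195, 194, 194, 195, 198, 199, 196, 195, 192, 169, 125, 115, 132, 138, 137, 137, 138, 136, 136, 136, 136, 135, 135, 135, 135, 134, 136, 140, 144, 145, 145, 144, 143, 143, 144, 144, 143, 143, 142, 142, 141, 141, 141, 142, 141, 140, 140, 139, 140, 140, 141, 140, 139, 139, 138, 141, 147, 149, 148, 148, 145, 131, 109, 101, 101, 101, 101, 101, 101, 101, 101, 101, 100, 96, 88, 83, 83, 83, 83, 83, 84, 91, 100]
y -46..46 at x 0 [217, 208, 187, 167, 160, 151, 140, 138, 156, 189, 211, 215, 203, 172, 141, 128, 132, 159, 199, 214, 187, 162, 181, 194, 181, 159, 142, 138, 138, 138, 138, 138, 137, 125, 99, 100, 127, 140, 140, 140, 140, 140, 140, 140, 140, 140, 140, 141, 141, 141, 141, 142, 142, 142, 142, 142, 142, 142, 143, 143, 143, 143, 143, 144, 144, 144, 144, 147, 163, 188, 196, 167, 121, 101, 96, 80, 65, 62, 72, 90, 101, 102, 101, 97, 88, 81, 78, 79, 81, 82, 81, 85, 96]
y -46..46 at x 8 [214, 213, 209, 198, 182, 172, 171,
[... 384 characters left out ...]
 89, 84, 83, 83, 83, 83, 86, 95, 104]
x -20..20 at y -33 [215, 215, 216, 216, 216, 218, 220, 220, 218, 216, 216, 209, 195, 203, 217, 217, 216, 210, 192, 174, 172, 188, 209, 216, 216, 216, 212, 202, 204, 214, 216, 208, 186, 187, 208, 217, 217, 218, 218, 216, 215]
x -20..20 at y 0 [100, 100, 100, 100, 101, 102, 102, 100, 100, 101, 101, 109, 143, 184, 199, 200, 200, 200, 188, 148, 140, 182, 200, 200, 200, 199, 188, 151, 111, 101, 100, 97, 93, 97, 101, 100, 101, 102, 103, 102, 101]
x -20..20 at y 33 [102, 101, 100, 100, 102, 104, 104, 103, 102, 102, 102, 101, 101, 101, 102, 102, 102, 101, 97, 92, 90, 96, 101, 102, 102, 102, 101, 101, 101, 102, 102, 100, 96, 96, 101, 101, 101, 103, 105, 107, 128]
```

The chip is in the nest: its edges read at y -38 and +37.5 mm, and it is centred in x. Now to the press plate.

{"op": "carry_out", "data": {"targets": [[-20,-10,0,0,0,0.01],[-40,-20,0,0,0,0.01],[-44,-22,0,0,0,0.01],[-44,-23,0,0,0,0],[-44,-23,0,0,0,0],[-44,-23,0,0,0,0],[-30,-15,0,0,0,0],[-14,-7,0,0,0,0],[-4,-3,0,0,0,0],[0,0,0,0,0,0]], "jaw": -0.3}}

```text
time: 12.6
eef_pos: [0.443, -0.3127, 0.1494]
orientation: [3.141, -0.001, 1.781]
wrist_force: [0.3, 0.3, -0.3]
gripper_width: 0.65
grip_force: 0.0
```

{"op": "carry_out", "data": {"targets": [[0,0,0,0,0,0],[0,0,0,0,0,0],[0,0,0,0,0,0],[0,0,0,0,0,0],[0,0,0,0,0,0],[0,0,0,0,0,0],[0,0,0,0,0,0],[0,0,0,0,0,0],[0,0,0,0,0,0],[0,0,0,0,0,0]]}}

```text
time: 13.6
eef_pos: [0.4424, -0.3142, 0.1494]
orientation: [-3.142, -0.0, 1.78]
wrist_force: [-0.1, 0.1, -0.3]
gripper_width: 0.648
grip_force: 0.0
```

```bash
python3 - <<'E'
from chip import *
s,im,C=edges(tag='w9'); print(s['eef_pos'],s['orientation'],abs(s['qd']).max())
cv2.imwrite('pics/w9c.png',cv2.resize(im,(800,600),interpolation=cv2.INTER_CUBIC))
E
```

```text
[ 0.44238021 -0.31421929  0.14942271] [-3.14154902e+00 -1.28181355e-05  1.77977905e+00] 0.0016874456279013699
```

View pics/w9c.png

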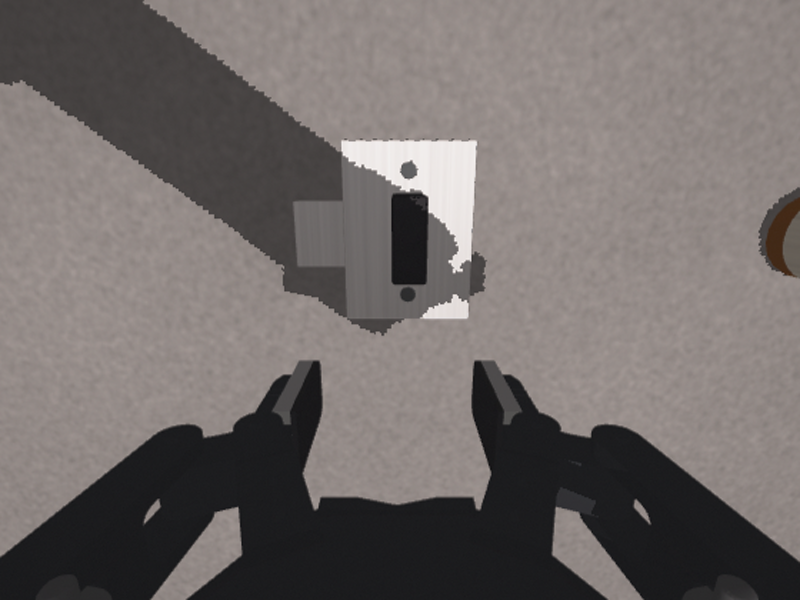

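The press plate, in 1.43× pixels, has slab corners at (342,140), (477,140), (468,318), (347,318), ear corners at (293,201) and (296,266), and the grip block at x 391–428, y 194–285.

```bash
python3 - <<'E'
from fit import *
s=sense(); C=cam('wrist',s); k=.7; f=lambda u,v:((u+.5)*k-.5,(v+.5)*k-.5)
D=[((342,140),.014,-40,55),((477,140),.014,40,55),((468,318),.014,40,-55),((347,318),.014,-40,-55),((293,201),.014,-70,20),((296,266),.014,-70,-20)]
o,th=fit(D,s,f); tcp=s['eef_pos']; Rt=R.from_euler('xyz',s['orientation'])
fit([((391,194),.044,-10,25),((428,194),.044,10,25),((391,279),.044,-10,-25),((428,279),.044,10,-25)],s,f)
print('yaw',np.degrees(s['orientation'][2])-90,'tool',Rt.inv().apply(np.r_[o/1000,.038]-tcp)*1000)
E
```

```text
pose [ 441.31895188 -274.66756956] 11.79919956733188 scale 0.9940243438717954
[[0.9, -0.5], [-0.6, -0.3], [-0.3, 0.6], [0.5, 0.4], [0.1, -0.1], [-0.7, -0.0]]
pose [ 440.77835054 -272.86881439] 12.36891588722616 scale 0.9394911511734887
[[0.1, -1.7], [-0.2, -1.9], [-0.4, 1.9], [0.5, 1.7]]
yaw 11.978158303381747 tool [ 38.91481426   7.16346946 111.40849191]
```

{"op": "carry_out", "data": {"targets": [[12,2,15,0,0,0],[17,3,20,0,0,0],[10,2,22,0,0,0],[0,0,22,0,0,0],[0,0,18,0,0,0],[0,0,9,0,0,0],[0,0,5,0,0,0],[0,0,0,0,0,0],[0,0,0,0,0,0],[0,0,0,0,0,0]]}}

```text
time: 14.65
eef_pos: [0.4419, -0.2751, 0.0394]
orientation: [3.14, 0.001, 1.78]
wrist_force: [-0.3, -0.8, 0.2]
gripper_width: 0.652
grip_force: 0.0
```

{"op": "carry_out", "data": {"targets": [[0,0,0,0,0,0],[0,0,0,0,0,0],[0,0,0,0,0,0],[0,0,0,0,0,0],[0,0,0,0,0,0],[0,0,0,0,0,0],[0,0,0,0,0,0],[0,0,0,0,0,0],[0,0,0,0,0,0],[0,0,0,0,0,0]], "jaw": 1}}

```text
time: 15.65
eef_pos: [0.4414, -0.2749, 0.039]
orientation: [3.141, 0.001, 1.78]
wrist_force: [-1.1, 0.2, 6.3]
gripper_width: 0.219
grip_force: 61.9
```

```bash
python3 - <<'E'
from h import *
s=sense(); print({k:np.round(s[k],4) for k in('time','eef_pos','orientation','wrist_force','grip_force','gripper_width')})
E
```

```text
{'time': np.float64(15.65), 'eef_pos': array([ 0.4414, -0.2749,  0.039 ]), 'orientation': array([3.1413e+00, 7.0000e-04, 1.7798e+00]), 'wrist_force': array([-1.143 ,  0.1658,  6.2668]), 'grip_force': np.float64(61.8624), 'gripper_width': np.float64(0.2193)}
```

{"op": "carry_out", "data": {"targets": [[0,0,-5,0,0,0],[0,0,-15,0,0,0],[0,0,-25,0,0,0],[5,3,-20,0,0,0],[12,7,-11,0,0,0],[20,12,0,0,0,-0.01],[26,15,0,0,0,-0.01],[30,18,0,0,0,-0.009],[30,18,0,0,0,0],[30,18,0,0,0,0]]}}

```text
time: 16.65
eef_pos: [0.4948, -0.1024, 0.1134]
orientation: [-3.14, -0.002, 1.81]
wrist_force: [0.1, 1.3, -3.5]
gripper_width: 0.222
grip_force: 60.7
```

{"op": "carry_out", "data": {"targets": [[28,17,0,0,0,0],[22,13,0,0,0,0],[16,9,0,0,0,0],[9,5,0,0,0,0],[5,3,0,0,0,0],[0,0,0,0,0,0],[0,0,0,0,0,0],[0,0,0,0,0,0],[0,0,0,0,0,0],[0,0,0,0,0,0]]}}

```text
time: 17.65
eef_pos: [0.5223, -0.017, 0.1144]
orientation: [-3.141, 0.0, 1.808]
wrist_force: [-1.0, -0.4, -2.2]
gripper_width: 0.225
grip_force: 60.6
```

```bash
cat > rel.py <<'E'
from chip import *
def rel(p=True):
    s=sense(); t=np.radians(13.65); d=s['eef_pos'][:2]*1000-np.array([524.4,-5.6])
    Rm=np.array([[np.cos(t),np.sin(t)],[-np.sin(t),np.cos(t)]])
    print('t',s['time'],'jig xy',np.round(Rm@d,2),'under z',round(s['eef_pos'][2]*1000-39,2),'yaw',np.round(np.degrees(s['orientation'])-[0,0,103.65],2),'F jig',np.round(Rm@s['wrist_force'][:2],1),round(s['wrist_force'][2],1),'M jig',np.round(Rm@s['torque'][:2],2),round(s['torque'][2],2),s['gripper_width'],s['grip_force'])
if __name__=='__main__': rel()
E
python3 rel.py; python3 -c "
from chip import *
edges(tag='w10')"
```

```text
t 17.65 jig xy [ -4.76 -10.58] under z 75.45 yaw [-1.7999e+02  2.0000e-02 -8.0000e-02] F jig [-1.1 -0.1] -2.2 M jig [ 0.06 -0.05] 0.0 0.22497123007483188 60.646687746047974
```

View pics/w10.png

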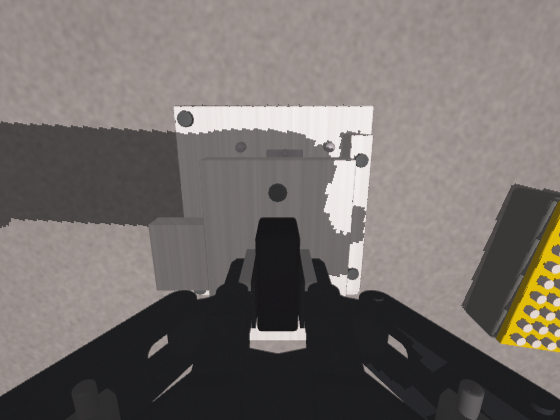

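The picture shows the held plate over the jig: slab far edge at v≈158 with its left corner at u≈203, ear far edge at v≈218–224, u≈150–205. The rail lies behind its back edge at u≈350–362.

```bash
python3 - <<'E'
from h import *
s=sense(); C=cam('wrist',s); tcp=s['eef_pos']; Rt=R.from_euler('xyz',s['orientation'])
im=cv2.imread('pics/w10.png'); g=cv2.GaussianBlur(im,(3,3),0).astype(float).mean(2)
c=g[:,215:235].mean(1); d=np.gradient(c); print('slab far',[(v,round(d[v],1)) for v in range(140,172) if abs(d[v])>2])
c=g[:,160:198].mean(1); d=np.gradient(c); print('ear',[(v,round(d[v],1)) for v in range(205,300) if abs(d[v])>2])
for n,p,z in(('slabfar',(225,158),25),('slabfar low',(225,158),39),('eartop',(178,224),25),('earlow',(178,218),39),('earbot',(178,290),25)):
    print(n,np.round(Rt.inv().apply(toplane(C,p,tcp[2]-z/1000)[0]-tcp)*1000,1))
E
```

```text
slab far [(156, np.float64(-4.2)), (157, np.float64(-4.6)), (159, np.float64(3.0)), (160, np.float64(4.0)), (161, np.float64(2.4))]
ear [(216, np.float64(3.7)), (217, np.float64(4.9)), (218, np.float64(2.9)), (224, np.float64(3.1)), (225, np.float64(3.5)), (289, np.float64(-2.4)), (290, np.float64(-6.9)), (291, np.float64(-10.9)), (292, np.float64(-11.1)), (293, np.float64(-8.7)), (294, np.float64(-7.5)), (295, np.float64(-7.2)), (296, np.float64(-6.1)), (297, np.float64(-5.3)), (298, np.float64(-5.2)), (299, np.float64(-4.1))]
slabfar [ 55.5 -26.6  25. ]
slabfar low [ 54.1 -29.1  39. ]
eartop [ 20.5 -53.7  25. ]
earlow [ 19.4 -58.3  39. ]
earbot [-19.7 -57.5  25. ]
```

{"op": "carry_out", "data": {"targets": [[0,0.5,5,0,0,0.001],[0,0.5,8,0,0,0],[0,0,8,0,0,0],[0,0,6,0,0,0],[0,0,3,0,0,0],[0,0,1.5,0,0,0],[0,0,0,0,0,0],[0,0,0,0,0,0],[0,0,0,0,0,0],[0,0,0,0,0,0]]}}

```text
time: 18.7
eef_pos: [0.5236, -0.016, 0.0832]
orientation: [3.141, 0.0, 1.808]
wrist_force: [-0.4, -0.2, -2.0]
gripper_width: 0.219
grip_force: 60.6
```

```bash
python3 rel.py
```

```text
t 18.7 jig xy [-3.28 -9.93] under z 44.21 yaw [ 1.7997e+02  2.0000e-02 -6.0000e-02] F jig [-0.4 -0.1] -2.0 M jig [0.01 0.  ] -0.01 0.2185684784492916 60.64653038978577
```

{"op": "carry_out", "data": {"targets": [[-0.5,0,0.6,0,0,0],[0,0,0.6,0,0,0],[0,0,0.6,0,0,0],[0,0,0.5,0,0,0],[0,0,0.2,0,0,0],[0,0,0,0,0,0],[0,0,0,0,0,0],[0,0,0,0,0,0],[0,0,0,0,0,0],[0,0,0,0,0,0]]}}

```text
time: 19.7
eef_pos: [0.5236, -0.0165, 0.0806]
orientation: [3.141, 0.0, 1.808]
wrist_force: [-0.6, -1.3, 1.6]
gripper_width: 0.221
grip_force: 61.3
```

```bash
python3 rel.py
```

```text
t 19.7 jig xy [ -3.39 -10.43] under z 41.63 yaw [ 1.7999e+02  1.0000e-02 -7.0000e-02] F jig [-0.9 -1.1] 1.6 M jig [0.03 0.43] 0.05 0.22093405397813068 61.262290477752686
```

The ear rests on the pin tip, shown by the moment and Fz change. Now I'll bring the back edge to the rail.

{"op": "carry_out", "data": {"targets": [[0,0.4,0,0,0,0],[0,0.4,0,0,0,0],[0,0.4,0,0,0,0],[0,0.4,0,0,0,0],[0,0.4,0,0,0,0],[0,0.4,0,0,0,0],[0,0.4,0,0,0,0],[0,0.4,0,0,0,0],[0,0,0,0,0,0],[0,0,0,0,0,0]]}}

```text
time: 20.7
eef_pos: [0.5245, -0.0163, 0.0799]
orientation: [-3.137, 0.0, 1.808]
wrist_force: [-6.4, -1.5, 4.8]
gripper_width: 0.223
grip_force: 61.8
```

```bash
python3 rel.py
```

```text
t 20.7 jig xy [ -2.4  -10.43] under z 40.93 yaw [-1.7973e+02  0.0000e+00 -7.0000e-02] F jig [-6.6 -0. ] 4.8 M jig [0.06 1.89] 0.02 0.22325778022238518 61.840394139289856
```

{"op": "carry_out", "data": {"targets": [[0,0,-0.4,0,0,0],[0,0,-0.4,0,0,0],[0,0,-0.4,0,0,0],[0,0,-0.4,0,0,0],[0,0,0,0,0,0],[0,0,0,0,0,0],[0,0,0,0,0,0],[0,0,0,0,0,0],[0,0,0,0,0,0],[0,0,0,0,0,0]]}}

```text
time: 21.7
eef_pos: [0.5266, -0.0158, 0.082]
orientation: [3.141, 0.0, 1.808]
wrist_force: [0.9, -0.2, -3.7]
gripper_width: 0.223
grip_force: 60.6
```

```bash
python3 rel.py; python3 - <<'E'
from chip import *
s,im,C=edges(tag='w11')
g=cv2.GaussianBlur(im,(3,3),0).astype(float).mean(2)
tcp=s['eef_pos']; Rt=R.from_euler('xyz',s['orientation'])
# profile along tool y at slab top height, at tool x=45, 35
for x in(50,42,34):
    Y=np.arange(34,62); P=Rt.apply(np.c_[np.full(len(Y),x),Y,np.full(len(Y),25)]/1000)+tcp
    q=proj(C,P).astype(np.float32); print(x,q[0],q[-1],list(zip(Y.tolist(),cv2.remap(g.astype(np.float32),q[:,0],q[:,1],1)[:,0].astype(int).tolist())))
E
```

```text
t 21.7 jig xy [ -0.27 -10.4 ] under z 43.04 yaw [ 1.7999e+02  0.0000e+00 -7.0000e-02] F jig [ 0.8 -0.4] -3.7 M jig [-0.02 -0.04] -0.05 0.22288134474533625 60.62963247299194
50 [344.60596 168.86484] [397.61395 168.82295] [(34, 235), (35, 234), (36, 234), (37, 236), (38, 235), (39, 203), (40, 210), (41, 213), (42, 136), (43, 82), (44, 97), (45, 96), (46, 95), (47, 94), (48, 92), (49, 91), (50, 97), (51, 185), (52, 192), (53, 151), (54, 150), (55, 149), (56, 151), (57, 153), (58, 152), (59, 152), (60, 154), (61, 155)]
42 [343.61124 184.35664] [395.82715 184.31282] [(34, 234), (35, 232), (36, 232), (37, 234), (38, 233), (39, 202), (40, 209), (41, 232), (42, 231), (43, 232), (44, 233), (45, 235), (46, 234), (47, 230), (48, 228), (49, 228), (50, 228), (51, 227), (52, 196), (53, 153), (54, 150), (55, 150), (56, 150), (57, 148), (58, 148), (59, 149), (60, 152), (61, 155)]
34 [342.64584 199.3921 ] [394.09293 199.34647] [(34, 233), (35, 231), (36, 231), (37, 233), (38, 230), (39, 190), (40, 208), (41, 232), (42, 230), (43, 230), (44, 233), (45, 234), (46, 233), (47, 230), (48, 227), (49, 228), (50, 227), (51, 225), (52, 165), (53, 143), (54, 146), (55, 148), (56, 149), (57, 151), (58, 153), (59, 152), (60, 149), (61, 148)]
```

The free test shows the earlier resistance was friction on the pin. The rail gap is still about 1 mm, so I'll close it while unloaded and then rest the ear lightly.

{"op": "carry_out", "data": {"targets": [[0,0.3,0,0,0,0],[0,0.3,0,0,0,0],[0,0.3,0,0,0,0],[0,0.3,0,0,0,0],[0,0.2,0,0,0,0],[0,0,0,0,0,0],[0,0,0,0,0,0],[0,0,0,0,0,0],[0,0,0,0,0,0],[0,0,0,0,0,0]]}}

```text
time: 22.75
eef_pos: [0.5279, -0.0154, 0.082]
orientation: [-3.142, 0.0, 1.808]
wrist_force: [-0.1, 0.5, -3.5]
gripper_width: 0.223
grip_force: 60.6
```

```bash
python3 rel.py
```

```text
t 22.75 jig xy [  1.08 -10.4 ] under z 43.01 yaw [-1.8e+02  0.0e+00 -7.0e-02] F jig [-0.   0.5] -3.5 M jig [ 0.02 -0.05] -0.03 0.2228234685887475 60.62873125076294
```

{"op": "carry_out", "data": {"targets": [[0,0.2,0,0,0,0],[0,0.2,0,0,0,0],[0,0.2,0,0,0,0],[0,0.2,0,0,0,0],[0,0.2,0,0,0,0],[0,0,0,0,0,0],[0,0,0,0,0,0],[0,0,0,0,0,0],[0,0,0,0,0,0],[0,0,0,0,0,0]]}}

```text
time: 23.75
eef_pos: [0.5283, -0.0154, 0.0819]
orientation: [-3.14, 0.0, 1.808]
wrist_force: [-3.9, -1.6, -1.9]
gripper_width: 0.224
grip_force: 60.9
```

```bash
python3 rel.py
```

```text
t 23.75 jig xy [  1.48 -10.47] under z 42.85 yaw [-1.7992e+02  0.0000e+00 -7.0000e-02] F jig [-4.2 -0.6] -1.9 M jig [0.01 0.81] 0.12 0.22353803123895494 60.87709307670593
```

{"op": "carry_out", "data": {"targets": [[0,-0.3,0.3,0,0,0],[0,0,0.3,0,0,0],[0,0,0.4,0,0,0],[0,0,0.3,0,0,0],[0,0,0,0,0,0],[0,0,0,0,0,0],[0,0,0,0,0,0],[0,0,0,0,0,0],[0,0,0,0,0,0],[0,0,0,0,0,0]]}}

```text
time: 24.75
eef_pos: [0.5283, -0.0154, 0.0808]
orientation: [-3.141, 0.0, 1.808]
wrist_force: [-4.7, -1.8, 0.9]
gripper_width: 0.221
grip_force: 61.2
```

```bash
python3 rel.py
```

```text
t 24.75 jig xy [  1.45 -10.4 ] under z 41.78 yaw [-1.7995e+02  1.0000e-02 -7.0000e-02] F jig [-4.9 -0.6] 0.9 M jig [0.04 1.19] 0.13 0.220744006532251 61.17686927318573
```

The ear now rests on the tip with the back edge on the rail. Sliding along the rail.

{"op": "carry_out", "data": {"targets": [[0.7,0,0,0,0,0],[0.7,0,0,0,0,0],[0.7,0,0,0,0,0],[0.7,0,0,0,0,0],[0.7,0,0,0,0,0],[0.7,0,0,0,0,0],[0.7,0,0,0,0,0],[0.7,0,0,0,0,0],[0.7,0,0,0,0,0],[0.7,0,0,0,0,0]]}}

```text
time: 25.75
eef_pos: [0.5275, -0.0121, 0.0807]
orientation: [-3.141, 0.005, 1.806]
wrist_force: [-2.9, -6.7, -1.2]
gripper_width: 0.223
grip_force: 61.0
```

```bash
python3 rel.py
```

```text
t 25.75 jig xy [ 1.44 -7.08] under z 41.74 yaw [-179.98    0.28   -0.18] F jig [-4.4 -5.8] -1.2 M jig [-1.17  1.12] 0.22 0.22296788854070926 61.02388858795166
```

{"op": "carry_out", "data": {"targets": [[0.5,0,0,0,0,0],[0.5,0,0,0,0,0],[0.5,0,0,0,0,0],[0.5,0,0,0,0,0],[0.5,0,0,0,0,0],[0.5,0,0,0,0,0],[0,0,0,0,0,0],[0,0,0,0,0,0],[0,0,0,0,0,0],[0,0,0,0,0,0]]}}

```text
time: 26.75
eef_pos: [0.5259, -0.0056, 0.0805]
orientation: [-3.141, 0.0, 1.808]
wrist_force: [-3.3, -4.2, -4.4]
gripper_width: 0.221
grip_force: 60.5
```

```bash
python3 rel.py
```

```text
t 26.75 jig xy [ 1.48 -0.38] under z 41.52 yaw [-1.7996e+02  0.0000e+00 -6.0000e-02] F jig [-4.2 -3.3] -4.4 M jig [-0.77  1.04] 0.06 0.22064251476395522 60.49553632736206
```

Fz fell back to the free weight at y≈-0.4, so the hole is over the pin. I'll ease off the rail and lower.

{"op": "carry_out", "data": {"targets": [[0,-0.6,0.5,0,0,0],[0,-0.5,0.5,0,0,0],[0,0,1,0,0,0],[0,0,1,0,0,0],[0,0,1,0,0,0],[0,0,0,0,0,0],[0,0,0,0,0,0],[0,0,0,0,0,0],[0,0,0,0,0,0],[0,0,0,0,0,0]]}}

```text
time: 27.75
eef_pos: [0.5257, -0.0054, 0.0768]
orientation: [3.14, -0.0, 1.808]
wrist_force: [-1.1, 1.4, -3.6]
gripper_width: 0.219
grip_force: 60.8
```

```bash
python3 rel.py
```

```text
t 27.75 jig xy [ 1.34 -0.16] under z 37.8 yaw [ 1.7992e+02 -1.0000e-02 -5.0000e-02] F jig [-0.8  1.6] -3.6 M jig [0.18 0.19] 0.06 0.2189753645358004 60.782843828201294
```

{"op": "carry_out", "data": {"targets": [[0,-0.4,0.8,0,0,0],[0,0,0.8,0,0,0],[0,0,0.8,0,0,0],[0,0,0.8,0,0,0],[0,0,0.8,0,0,0],[0,0,0.8,0,0,0],[0,0,0.8,0,0,0],[0,0,0,0,0,0],[0,0,0,0,0,0],[0,0,0,0,0,0]]}}

```text
time: 28.75
eef_pos: [0.5257, -0.0061, 0.0715]
orientation: [3.14, 0.001, 1.808]
wrist_force: [1.0, -1.1, 4.1]
gripper_width: 0.221
grip_force: 61.6
```

```bash
python3 rel.py
```

```text
t 28.75 jig xy [ 1.09 -0.82] under z 32.55 yaw [ 1.799e+02  4.000e-02 -8.000e-02] F jig [ 0.7 -1.3] 4.1 M jig [-0.37 -0.2 ] -0.04 0.22062274286855124 61.583014726638794
```

{"op": "carry_out", "data": {"targets": [[0,0,0.5,0,0,0],[0,0,0.5,0,0,0],[0,0,0.5,0,0,0],[0,0,0.5,0,0,0],[0,0,0.5,0,0,0],[0,0,0.5,0,0,0],[0,0,0,0,0,0],[0,0,0,0,0,0],[0,0,0,0,0,0],[0,0,0,0,0,0]]}}

```text
time: 29.75
eef_pos: [0.5257, -0.0062, 0.0709]
orientation: [3.14, 0.002, 1.808]
wrist_force: [-3.6, -1.7, 18.4]
gripper_width: 0.219
grip_force: 63.8
```

```bash
python3 rel.py
```

```text
t 29.75 jig xy [ 1.12 -0.85] under z 31.9 yaw [ 1.7991e+02  1.1000e-01 -8.0000e-02] F jig [-3.9 -0.8] 18.4 M jig [-0.15  1.07] -0.0 0.21948441104460167 63.816601037979126
```

{"op": "carry_out", "data": {"targets": [[0,0,0.4,0,0,0],[0,0,0.4,0,0,0],[0,0,0.4,0,0,0],[0,0,0.4,0,0,0],[0,0,0,0,0,0],[0,0,0,0,0,0],[0,0,0,0,0,0],[0,0,0,0,0,0],[0,0,0,0,0,0],[0,0,0,0,0,0]]}}

```text
time: 30.75
eef_pos: [0.5257, -0.0062, 0.0709]
orientation: [3.14, 0.003, 1.808]
wrist_force: [-6.9, -2.4, 29.5]
gripper_width: 0.222
grip_force: 65.1
```

```bash
python3 rel.py
```

```text
t 30.75 jig xy [ 1.18 -0.87] under z 31.87 yaw [ 1.7991e+02  1.6000e-01 -9.0000e-02] F jig [-7.3 -0.7] 29.5 M jig [-0.04  1.78] 0.01 0.2222753951619751 65.13885140419006
```

The plate is hard on the chip: the underside stays at 31.9 mm while the push rose to 29.5 N. Handing in.

```bash
python3 -c "
from station import env
print(env.finish_job())"
```

```text
the job is handed in; nothing more can be done
None
```

I handed the job in at about 31 s: the chip sits in the nest, the press plate's hole is over the pin, and the arm is still holding the plate down on the chip with about 30 N, but the hand-in gave no verdict.

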